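# Scrub the steel cup and rest the brush on the draining rack

## Task

The T-handled brush stands soaking in the steel cup. Scrub the cup with two full strokes, each time drawing the brush up until its foot is well past half the cup's height but still inside, then pushing it right back down to the bottom. Then lift it out and lower it onto the draining rack, letting go only once its cross handle rests on both rails, square across them and well centred, with the head hanging between them and clear of the scraper already there; leave the cup standing where it is, and the scraper and the shaker alone.

Things in the scene. Friction and masses are not known exactly. Their poses are not given: they have to be found in the camera images.
- brush: T-shaped cleaning brush, 158 mm tall, 150 g, starting upright on its flat foot in the cup. Head at the bottom: pale ribbed cylinder 43 mm in diameter, 50 mm long; steel stem 10 mm in diameter; on top a white cross handle, a square bar 18 x 18 mm, 110 mm long. Origin at the centre of the underside of the head; z up along the stem, y along the cross handle.
- brush_bar (a point): Centre of the brush's cross handle, 149 mm above the brush's origin (bar underside at 140 mm, top at 158 mm); same axes as the brush.
- cup: Open round steel cup, 110 mm tall, 84 mm across the rim and 76 mm across the foot, wall 4 mm, floor 6 mm thick, 350 g, loose on the counter. Origin at the centre of its underside, z up. It stands left or right of the middle, the draining rack on the other side.
- rack: Fixed steel wire draining rack on a 320 x 120 x 4 mm base plate. Two level round rails 8 mm thick run along its x axis at y = -34 and +34 mm (60 mm clear between), tops 155 mm above the counter, from x = -140 to +140 mm, with legs at both ends that rise 19 mm above the rails as stops. Origin at the centre of the underside of the base plate, z up.
- scraper: Bystander: scraper with a cross handle like the brush's (18 x 18 x 110 mm) but a flat steel blade 48 x 60 mm, hanging loose across the rails within 75 mm of the rack's middle, 150 g. Origin 149 mm below the centre of its cross handle (15 mm above the counter as it hangs); z up, y along the cross handle.
- shaker: Bystander: closed round metal shaker, 56 mm across, 120 mm tall, standing loose between the cup and the rack. Origin at the centre of its underside.

How it is judged:
On the way, in this order (a step that is already met when the one before it is completed fails the run):
1. first stroke: brush foot drawn up past half of the cup (55 to 110 mm above the cup's underside), still inside (z of brush in the frame of cup between 0.055 and 0.11 m and horizontal distance between brush and cup below 0.03 m), for 0.1 s.
2. pushed back down to the bottom (foot under 20 mm) (z of brush in the frame of cup below 0.02 m and horizontal distance between brush and cup below 0.03 m), for 0.1 s.
3. second stroke: drawn up past half of the cup again, still inside (all of step 1), for 0.1 s.
4. pushed back down to the bottom again (all of step 2), for 0.1 s.
5. the cross handle is set on the rails while the fingers still hold it (z of brush_bar in the frame of rack between 0.156 and 0.172 m and x of brush_bar in the frame of rack between -0.13 and 0.13 m and y of brush_bar in the frame of rack between -0.014 and 0.014 m and contact force between brush and rack above 0.3 N and contact force between the fingers and brush above 0.5 N), for 0.1 s.
At the end, for the whole second after the job is handed in: Brush at rest, hanging by its bar on both rails, centred within 14 mm, at most 130 mm from the rack middle, square within 0.2 rad, upright within 0.12 rad, off the scraper. Cup upright within 50 mm of its start; scraper hanging and shaker within 25 mm of theirs (z of brush_bar in the frame of rack between 0.156 and 0.172 m and x of brush_bar in the frame of rack between -0.13 and 0.13 m and y of brush_bar in the frame of rack between -0.014 and 0.014 m and contact force between brush and rack above 0.3 N and angle between the y axis of brush and the y axis of rack, either way round below 0.2 rad and angle between brush's own z axis and vertical below 0.12 rad and linear speed of brush below 0.02 m/s and angular speed of brush below 0.2 rad/s and contact force between brush and scraper below 0.02 N and angle between cup's own z axis and vertical below 0.06 rad and distance of cup from where it was at the start of the episode below 0.05 m and height (world z) of cup below 0.01 m and z of scraper in the frame of rack above 0.008 m and distance of each of scraper, shaker from where it was at the start of the episode below 0.025 m); the robot touches nothing.
It fails at once if the cup is tipped by more than 0.4 rad (angle between cup's own z axis and vertical above 0.4 rad).
It fails at once if the scraper is pushed more than 25 mm (distance of scraper from where it was at the start of the episode above 0.025 m).
It fails at once if the shaker is pushed more than 25 mm (distance of shaker from where it was at the start of the episode above 0.025 m).
It also fails if it takes over 61 s, if anything falls off the work surface, if the arm or the gripper's body presses on something with over 40 N, if the wrist force passes 120 N, or if a joint passes its speed limit or range.

## Robot

A 6-joint arm with a two-finger parallel gripper is mounted at the origin on the work surface. World frame = base frame: x ahead of the robot, y to its left, z up, the work surface at z = 0. Lengths are in m, angles in rad, forces in N, time in s.
With the tool pointing down it reaches from about 0.325 to 0.9 m from the base axis. Payload 3.5 kg.
Tool frame: the origin (TCP) lies at the very end of the fingers, on their centre line; the grasp point (between the pads) lies 19 mm behind it; z points along the fingers, y is the line along which they close (so a half turn about z gives the same grasp; the last joint's range is limited). The gripper opens to 85 mm and grips with 20 to 120 N. Pads are 22 mm wide; open, the fingers measure 114 mm over their backs; the gripper's body (76 mm by 85 mm) begins 54 mm behind the grasp point. The pads swing forward as they close: fully open they stand 13 mm farther back than shut.
Start: joints at [-0.103, 0.276, -0.026, 1.268, 0, 1.467], TCP at [0.625, -0, 0.231] pointing down, gripper open.
Joint ranges: [-3.12, 3.12], [-0.85, 1.88], [-1.08, 1.24], [-1.95, 2.15], [-1.57, 1.53], [-3.14, 3.14]. Speed limits (rad/s): [2.57, 2.57, 3.14, 3.14, 3.14, 3.14].

## Interface

Orientations are given as a unit quaternion [x, y, z, w].
In Python, from bench import * gives the robot as it stands.
- The arm moves only by the tool apply_moves, never from a script. Its argument "increments" is a list of rows, each an object with "offset": the shift along the tool's x, y, z each as a share of 0.4 m, from -1 to 1, a list of three; "yaw": the turn about the tool's z as a share of pi rad, from -1 to 1; "grip": the closure, from -1 (fully open) to 1 (shut). A call has 1 to 10 rows; each row is the pose to reach, as a shift and turn from the pose commanded when the call began, along the tool's axes at that moment, turning the shorter way round; what a row does not reach only later rows make up. A row lasts 1/10 s, in which the tool goes at most 50 mm and 8.59 degrees, less where a joint would pass 70% of its speed; a pose out of reach is approached as far as the arm can. A call with a number of a shift or a turn outside -1 to 1 is refused whole. A call with a gripper value outside its range is refused whole. The fingers move at their own pace and stop on an object; "newtons" is the grip in N (left out, the last holds). Time passes only in rows, so rows that repeat a pose let the fingers close. It gives the time, the measured TCP pose, the force, the opening and the grip force at its end, in the units of the state.
- observe(): the state, without advancing time (a new reading comes with each control period).
- read_camera(name): name is "scene" or "side" or "wrist"; returns a dict with "frame" (480x640x3 uint8, red, green, blue), "depth" (480x640 float32, m along the optical axis (not along the pixel's ray), 0 where there is no reading), "fx", "fy", "cx", "cy" (pixels), "dist_coeffs" ([k1, k2, p1, p2, k3] as OpenCV has them; the pictures are not rectified), "position" and "rotation" of the camera in the world. Camera axes: x right, y down, z forward; pixel columns grow to the right and rows downward; lengths in m; the calibration is good to about 2 mm. A picture is of the moment at which its call begins.
- close_job(): hands the job in; it is judged then, once.
Trained networks look in a picture, given as the dict that the camera call returned (one of the last four; its "shot" number tells which), for a name from the list of things; names that differ only in an ending like _2 or _b are one class to them, and where a whole thing is asked for, a point or a joint stands for the part that bears it (a point fixed in the world has none). Each returns a list of dicts, best first, with "p" (0 to 1); they miss things now and then, are a little off and sometimes report something else, mostly with a low value. They report only what shows in the picture. A call takes as long as a camera call.
- cut_out(picture, label): "mask" (480x640 bool, what is visible of it) and "location" ([column, row] in pixels, amid what is visible of it).
- place_of(picture, label): "location" ([column, row] in pixels: a listed point, or the origin of a listed thing).
The state is a dict: "time": time; "joint_positions": joint angles; "qd": joint speeds; "joint_efforts": joint torques, N m; "position": TCP position; "tool_rot": TCP orientation; "contact_force": force on the tool from outside, world axes, zero at the start; "torque": the same for the moment, N m; "grip_width": finger opening in m; "grip_force": force on a finger pad.
Only numpy, scipy, OpenCV 4.12 (cv2) and the standard library are available. Lean on these libraries where they do the work, as an engineer would, in place of code of your own. Each camera call takes 0.05 s, during which the arm holds its last target. There are 200 camera calls.

## Working session

There is one attempt and no reset: what is moved stays moved. The work goes in short steps, Python scripts to look and compute and a tool call to move; the robot and the scene stay as the last step left them, time stands still between calls to the robot, and variables do not carry over. Pictures are saved under pics/ and viewed, at most 10 in all, crops included, and the job is handed in when it is done.

Besides the shell and the picture viewer there is one more tool, called as name(argument=value, ...), one argument or row to a line, values as JSON. apply_moves: Moves the arm, as the interface text tells. Shift numbers are shares of 0.4 m and turn numbers shares of pi rad, none past 1 either way. Its arguments: {"type":"object","properties":{"increments":{"type":"array"},"newtons":{"type":"number"}},"required":["increments"]}

```bash
mkdir -p pics; cat > h.py <<'E'
from bench import *
import numpy as np, cv2
def KD(p): return np.array([[p['fx'],0,p['cx']],[0,p['fy'],p['cy']],[0,0,1]]),np.array(p['dist_coeffs'])
def RT(p):
    R=np.array(p['rotation'],float)
    if R.shape!=(3,3):
        from scipy.spatial.transform import Rotation as Q
        R=Q.from_quat(R).as_matrix()
    return R,np.array(p['position'])
def rays(p,px):
    K,D=KD(p); n=cv2.undistortPoints(np.array(px,float).reshape(-1,1,2),K,D)[:,0]
    return np.c_[n,np.ones(len(n))]
def cloud(p,mask):
    m=mask&(p['depth']>0); v,u=np.nonzero(m); R,t=RT(p)
    return (rays(p,np.c_[u,v])*p['depth'][v,u][:,None])@R.T+t
def tri(obs):
    A=np.zeros((3,3));b=np.zeros(3)
    for p,px in obs:
        R,t=RT(p); d=R@rays(p,[px])[0]; d/=np.linalg.norm(d); P=np.eye(3)-np.outer(d,d); A+=P;b+=P@t
    x=np.linalg.solve(A,b); return x
def save(p,n): cv2.imwrite('pics/'+n,p['frame'][:,:,::-1])
E
cat > a.py <<'E'
from h import *
s=observe(); print(s['time'],s['position'],s['tool_rot'],s['grip_width'])
ps={n:read_camera(n) for n in('scene','side','wrist')}
im=np.hstack([cv2.resize(ps[n]['frame'],(400,300)) for n in('scene','side')])
im=np.vstack([im,np.hstack([cv2.resize(ps['wrist']['frame'],(400,300)),np.zeros((300,400,3),np.uint8)])])
cv2.imwrite('pics/a.png',im[:,:,::-1])
for n,p in ps.items(): print(n,RT(p)[1],p['shot'])
for l in('brush','brush_bar','cup','rack','scraper','shaker'):
    ob=[]
    for n,p in ps.items():
        r=place_of(p,l); c=cut_out(p,l)
        if r:
            print(l,n,'place',np.round(r[0]['location']),round(r[0]['p'],2)); 
            if r[0]['p']>.5: ob.append((p,r[0]['location']))
        if c:
            q=cloud(p,c[0]['mask']); 
            if len(q): print('   cut',round(c[0]['p'],2),np.round(c[0]['location']),len(q),np.round(np.percentile(q,[2,50,98],axis=0),3).tolist())
    if len(ob)>1: print('  TRI',l,np.round(tri(ob),4), np.round(tri(ob[:2]),4))
E
python3 a.py
```

```text
0.0 [6.24211187e-01 7.27710433e-05 2.30125711e-01] [ 0.70709941  0.70711323 -0.00072273 -0.00088252] 0.0854701955289344
scene [0.94971    0.38039776 0.63995011] 1
side [ 0.13260408 -0.68665484  0.68294441] 2
wrist [0.62567783 0.07832907 0.3724303 ] 3
   cut 0.84 [277. 159.] 314 [[0.492, -0.183, 0.085], [0.51, -0.141, 0.156], [0.521, -0.127, 0.165]]
   cut 0.62 [351. 281.] 1169 [[0.49, -0.235, 0.087], [0.507, -0.185, 0.16], [0.529, -0.132, 0.165]]
   cut 0.79 [225. 386.] 243 [[0.498, -0.21, 0.044], [0.514, -0.178, 0.08], [0.518, -0.175, 0.099]]
brush_bar scene place [254. 145.] 0.84
   cut 0.9 [274. 154.] 310 [[0.492, -0.183, 0.085], [0.51, -0.14, 0.156], [0.521, -0.126, 0.165]]
brush_bar side place [348. 279.] 0.83
   cut 0.76 [348. 282.] 1181 [[0.49, -0.235, 0.082], [0.507, -0.186, 0.16], [0.53, -0.131, 0.165]]
   cut 0.6 [228. 388.] 224 [[0.5, -0.204, 0.054], [0.515, -0.178, 0.081], [0.518, -0.175, 0.099]]
  TRI brush_bar [ 0.5074 -0.186   0.1597] [ 0.5074 -0.186   0.1597]
cup scene place [267. 215.] 0.91
   cut 0.8 [267. 201.] 2000 [[0.472, -0.205, 0.005], [0.52, -0.146, 0.064], [
[... 896 characters left out ...]
0.525, 0.203, 0.163], [0.546, 0.252, 0.174]]
scraper side place [254. 231.] 0.59
   cut 0.88 [247. 184.] 496 [[0.495, 0.147, 0.003], [0.515, 0.195, 0.168], [0.54, 0.251, 0.175]]
scraper wrist place [217.   4.] 0.8
   cut 0.89 [129.   6.] 940 [[0.497, 0.147, 0.021], [0.513, 0.152, 0.164], [0.523, 0.202, 0.173]]
  TRI scraper [0.5224 0.2019 0.0178] [0.524  0.2025 0.0174]
   cut 0.74 [306. 258.] 2224 [[0.555, -0.02, 0.007], [0.588, 0.013, 0.088], [0.602, 0.028, 0.121]]
shaker side place [320. 276.] 0.84
shaker wrist place [284. 210.] 0.55
   cut 0.89 [273. 227.] 4400 [[0.554, -0.021, 0.011], [0.579, 0.009, 0.119], [0.602, 0.028, 0.121]]
  TRI shaker [0.573  0.0014 0.0046] [0.573  0.0014 0.0046]
```

View pics/a.png

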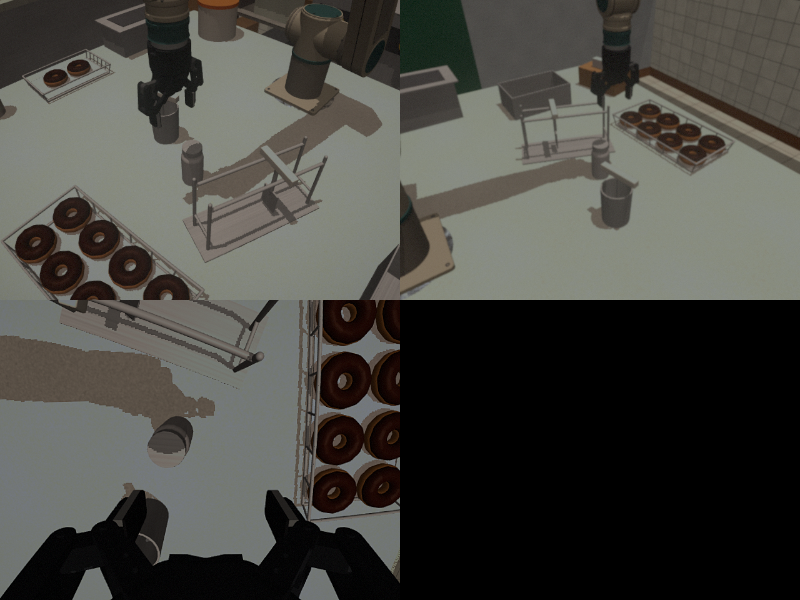

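```bash
cat > b.py <<'E'
from h import *
P={n:read_camera(n) for n in('scene','side','wrist')}
def allc(): return np.vstack([cloud(p,p['depth']>0) for p in P.values()])
C=allc()
def sel(x0,x1,y0,y1,z0,z1): return C[(C[:,0]>x0)&(C[:,0]<x1)&(C[:,1]>y0)&(C[:,1]<y1)&(C[:,2]>z0)&(C[:,2]<z1)]
def rect(n,q):
    r=cv2.minAreaRect(q[:,:2].astype(np.float32)); print(n,len(q),np.round(r[0],4),np.round(r[1],4),round(r[2],2),'z',np.round(np.percentile(q[:,2],[5,50,95]),4))
# bars tops
rect('brush top',sel(.42,.6,-.28,-.1,.158,.175))
rect('scraper top',sel(.47,.57,.13,.28,.168,.18))
rect('rack plate',sel(.3,.85,.05,.4,.002,.006))
for n,p in P.items():
    q=cloud(p,p['depth']>0)
    k=(q[:,0]>.38)&(q[:,0]<.74)&(q[:,1]>.1)&(q[:,1]<.31)&(q[:,2]>.15)&(q[:,2]<.157)
    q=q[k]; print(n,len(q))
    # histogram of y after rotating small angles is done via line fits of two clusters
    if len(q)>50:
        m=np.median(q[:,1]);
        c,l,ce=cv2.kmeans(q[:,1:2].astype(np.float32),2,None,(3,50,1e-5),5,0)
        for i in(0,1):
            g=q[l[:,0]==i]; vx,vy,x0,y0=cv2.fitLine(g[:,:2].astype(np.float32),cv2.DIST_HUBER,0,.01,.01)[:,0]
            print('  rail',len(g),np.degrees(np.arctan(vy/vx)),x0,y0,'y@.55',y0+(0.55-x0)*vy/vx,'x',np.percentile(g[:,0],[1,99]),'ysd',g[:,1].std())
E
python3 b.py
```

```text
brush top 806 [ 0.5109 -0.1813] [0.0235 0.112 ] 14.5 z [0.1588 0.1629 0.1646]
scraper top 1603 [0.5203 0.1997] [0.1128 0.0217] 70.73 z [0.1692 0.1723 0.1741]
rack plate 37552 [0.5745 0.225 ] [0.5483 0.3499] 0.01 z [0.0023 0.0036 0.0052]
scene 2072
  rail 774 -20.280672 0.5890604 0.13929306 y@.55 0.15372697 x [0.51432177 0.7001279 ] ysd 0.019694380137979285
  rail 1298 -19.827826 0.55887735 0.22034779 y@.55 0.2235487 x [0.41445471 0.68547978] ysd 0.026631060600312957
side 826
  rail 499 -14.090794 0.5254663 0.2160737 y@.55 0.20991546 x [0.40716787 0.66764601] ysd 0.027123417461607343
  rail 327 -20.302124 0.578596 0.13695069 y@.55 0.14752987 x [0.47229253 0.67006594] ysd 0.020587482475541787
wrist 3698
  rail 1809 -19.084589 0.63155955 0.11975869 y@.55 0.14797665 x [0.59451704 0.67149417] ysd 0.007952948660929002
  rail 1889 -18.23718 0.5623161 0.14570732 y@.55 0.1497655 x [0.51519296 0.60491119] ysd 0.007734362689063106
```

The composite shows the cup hidden behind the gripper in the scene view, at about (165,120), with the shaker at (192,160) and the rack and scraper around (255,200). The side view shows the brush and cup at (617,205). The heights match the text. Next I move above the cup, turned to the bar.

apply_moves(
  increments=[
    {"offset": [-0.15, -0.09, -0.1], "yaw": -0.03, "grip": -1},
    {"offset": [-0.3, -0.18, -0.15], "yaw": -0.06, "grip": -1},
    {"offset": [-0.46, -0.28, -0.15], "yaw": -0.08, "grip": -1},
    {"offset": [-0.46, -0.28, -0.15], "yaw": -0.08, "grip": -1},
    {"offset": [-0.46, -0.28, -0.15], "yaw": -0.08, "grip": -1},
    {"offset": [-0.46, -0.28, -0.15], "yaw": -0.08, "grip": -1},
    {"offset": [-0.46, -0.28, -0.15], "yaw": -0.08, "grip": -1},
    {"offset": [-0.46, -0.28, -0.15], "yaw": -0.08, "grip": -1},
  ],
)

```text
time: 2.9
position: [0.5133, -0.1832, 0.291]
tool_rot: [0.613, 0.79, 0.0, -0.0]
contact_force: [0.1, 0.1, -0.9]
grip_width: 0.0855
grip_force: 0.0
```

```bash
cat > c.py <<'E'
from h import *
s=observe(); print(s['time'],s['position'],s['tool_rot'])
P={n:read_camera(n) for n in('scene','side','wrist')}
save(P['wrist'],'w1.png')
def rect(n,q):
    r=cv2.minAreaRect(q[:,:2].astype(np.float32)); print(n,len(q),np.round(r[0],4),np.round(r[1],4),round(r[2],2),'z',np.round(np.percentile(q[:,2],[5,50,95]),4))
for n,p in P.items():
    q=cloud(p,p['depth']>0)
    k=(abs(q[:,0]-.51)<.07)&(abs(q[:,1]+.18)<.08)&(q[:,2]>.158)&(q[:,2]<.172)
    if k.sum()>20: rect(n+' bar',q[k])
    k=(abs(q[:,0]-.51)<.07)&(abs(q[:,1]+.18)<.08)&(q[:,2]>.106)&(q[:,2]<.114)
    if k.sum()>20: print(n,'cup rim circle',np.round(cv2.minEnclosingCircle(q[k][:,:2].astype(np.float32)),4) if 0 else (cv2.minEnclosingCircle(q[k][:,:2].astype(np.float32))))
    k=(abs(q[:,0]-.52)<.06)&(abs(q[:,1]-.2)<.075)&(q[:,2]>.167)&(q[:,2]<.178)
    if k.sum()>20: rect(n+' scraper',q[k])
    r=place_of(p,'brush_bar'); print(n,[(np.round(x['location'],1),round(x['p'],2)) for x in r[:1]])
    P[n]['r']=r
print(tri([(P[n],P[n]['r'][0]['location']) for n in P if P[n]['r'] and P[n]['r'][0]['p']>.5]))
# rack fit: 4 posts? use rail points from scene and side
from scipy.optimize import least_squares
q=np.vstack([cloud(P[n],P[n]['depth']>0) for n in('scene','side')])
q=q[(abs(q[:,0]-.555)<.2)&(abs(q[:,1]-.19)<.13)&(q[:,2]>.151)&(q[:,2]<.157)]
def f(v):
    c,s_=np.cos(v[2]),np.sin(v[2]); d=q[:,:2]-v[:2]; y=-s_*d[:,0]+c*d[:,1]; return abs(y)-.034
for _ in(0,1):
    r=least_squares(f,[.555,.186,-.34],loss='soft_l1',f_scale=.002); q=q[abs(f(r.x))<.006]
v=r.x;c,s_=np.cos(v[2]),np.sin(v[2]);d=q[:,:2]-v[:2];x=c*d[:,0]+s_*d[:,1]; e=np.percentile(x,[.5,99.5]); 
print('rack',v,np.std(f(v)),'ends',e,'center',v[:2]+e.mean()*np.array([c,s_]))
E
python3 c.py
```

```text
2.9 [ 0.5133204  -0.18324089  0.29103629] [ 6.12561047e-01  7.90423224e-01  1.86361777e-04 -2.36455740e-04]
scene bar 518 [ 0.5137 -0.1799] [0.0215 0.1095] 13.89 z [0.159  0.1638 0.1653]
scene cup rim circle ((0.5091644525527954, -0.17689386010169983), 0.044027820229530334)
scene scraper 1019 [0.521 0.201] [0.1099 0.0208] 71.07 z [0.1684 0.1723 0.174 ]
scene [(array([255.7, 148.2]), 0.91)]
side bar 654 [ 0.5097 -0.1825] [0.021  0.1096] 14.39 z [0.1592 0.1627 0.1643]
side cup rim circle ((0.5051302313804626, -0.17635761201381683), 0.04346431419253349)
side scraper 249 [0.5183 0.1992] [0.1142 0.018 ] 70.59 z [0.1691 0.1729 0.1747]
side [(array([349.9, 279.5]), 0.71)]
wrist bar 2639 [ 0.5129 -0.1806] [0.0175 0.1098] 13.88 z [0.1622 0.1634 0.1646]
wrist cup rim circle ((0.5095609426498413, -0.1762380301952362), 0.042026013135910034)
wrist [(array([327.2, 230.9]), 0.91)]
[ 0.51155548 -0.18263135  0.1555733 ]
rack [-0.87715779  0.70306634 -0.34693717] 0.002437052055093883 ends [1.38101528 1.66426752] center [0.55476241 0.18533923]
```

View pics/w1.png

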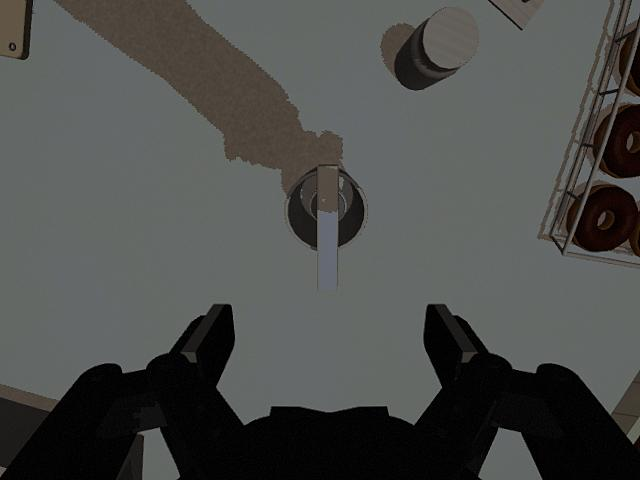

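The wrist view shows the bar centred at (328,228) between the fingers and aligned with the tool, and the cup around (327,208). I'll descend and grip.

apply_moves(
  increments=[
    {"offset": [0.005, 0, 0.1], "yaw": 0, "grip": -1},
    {"offset": [0.005, 0, 0.2], "yaw": 0, "grip": -1},
    {"offset": [0.005, 0, 0.3], "yaw": 0, "grip": -1},
    {"offset": [0.005, 0, 0.36], "yaw": 0, "grip": -1},
    {"offset": [0.005, 0, 0.385], "yaw": 0, "grip": -1},
    {"offset": [0.005, 0, 0.385], "yaw": 0, "grip": -1},
    {"offset": [0.005, 0, 0.385], "yaw": 0, "grip": 0},
    {"offset": [0.005, 0, 0.385], "yaw": 0, "grip": 0.4},
    {"offset": [0.005, 0, 0.385], "yaw": 0, "grip": 1},
    {"offset": [0.005, 0, 0.385], "yaw": 0, "grip": 1},
  ],
  newtons=40,
)

```text
time: 4.2
position: [0.5133, -0.1825, 0.1385]
tool_rot: [0.613, 0.79, 0.0, 0.001]
contact_force: [-0.4, -0.3, 0.7]
grip_width: 0.0281
grip_force: 0.0
```

apply_moves(
  increments=[
    {"offset": [0, 0, 0], "yaw": 0, "grip": 1},
    {"offset": [0, 0, 0], "yaw": 0, "grip": 1},
    {"offset": [0, 0, 0], "yaw": 0, "grip": 1},
    {"offset": [0, 0, 0], "yaw": 0, "grip": 1},
    {"offset": [0, 0, 0], "yaw": 0, "grip": 1},
  ],
)

```text
time: 4.7
position: [0.5129, -0.1825, 0.1382]
tool_rot: [0.613, 0.79, -0.0, 0.001]
contact_force: [-0.0, -0.9, 5.8]
grip_width: 0.0171
grip_force: 41.7
```

apply_moves(
  increments=[
    {"offset": [0, 0, -0.06], "yaw": 0, "grip": 1},
    {"offset": [0.01, 0, -0.12], "yaw": 0, "grip": 1},
    {"offset": [0.01, 0, -0.18], "yaw": 0, "grip": 1},
    {"offset": [0.01, 0, -0.18], "yaw": 0, "grip": 1},
    {"offset": [0.01, 0, -0.18], "yaw": 0, "grip": 1},
    {"offset": [0.01, 0, -0.18], "yaw": 0, "grip": 1},
  ],
)

```text
time: 5.3
position: [0.5104, -0.1777, 0.2075]
tool_rot: [0.613, 0.79, -0.0, -0.002]
contact_force: [0.5, -0.2, -1.6]
grip_width: 0.0173
grip_force: 40.7
```

```bash
cat > d.py <<'E'
from h import *
import sys
s=observe(); print(s['time'],s['position'])
P={n:read_camera(n) for n in('scene','side','wrist')}
im=np.hstack([P['side']['frame'][180:420,200:500],P['scene']['frame'][60:300,150:450]]); cv2.imwrite('pics/'+sys.argv[1],im[:,:,::-1])
for l in('brush','brush_bar','cup'):
    o=[]
    for n,p in P.items():
        r=place_of(p,l)
        if r and r[0]['p']>.5:o.append((p,r[0]['location']))
    if len(o)>1: print(l,len(o),np.round(tri(o),4))
E
python3 d.py s1.png
```

```text
5.3 [ 0.51039843 -0.17767136  0.20747589]
brush_bar 3 [ 0.5072 -0.1773  0.2286]
cup 2 [ 0.51   -0.1739  0.0031]
```

View pics/s1.png

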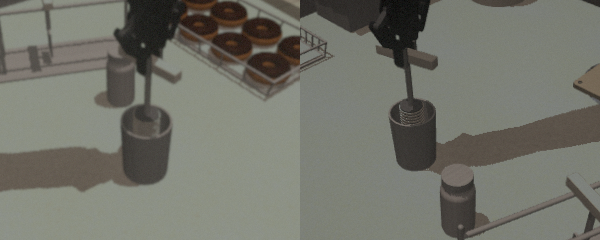

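The brush is drawn up, with its ribbed head visible inside the cup (side crop (148,122), scene crop (411,112)). The foot is at about 78 mm and the cup is standing. Now I push down, stroke up and down again.

apply_moves(
  increments=[
    {"offset": [0, 0, 0.06], "yaw": 0, "grip": 1},
    {"offset": [0, 0, 0.11], "yaw": 0, "grip": 1},
    {"offset": [0, 0, 0.15], "yaw": 0, "grip": 1},
    {"offset": [0, 0, 0.175], "yaw": 0, "grip": 1},
    {"offset": [0, 0, 0.175], "yaw": 0, "grip": 1},
    {"offset": [0, 0, 0.175], "yaw": 0, "grip": 1},
    {"offset": [0, 0, 0.175], "yaw": 0, "grip": 1},
    {"offset": [0, 0, 0.175], "yaw": 0, "grip": 1},
  ],
)

```text
time: 6.7
position: [0.5117, -0.1783, 0.1396]
tool_rot: [0.613, 0.79, 0.0, 0.0]
contact_force: [-0.3, -0.4, -1.2]
grip_width: 0.0171
grip_force: 41.0
```

apply_moves(
  increments=[
    {"offset": [0, 0, -0.06], "yaw": 0, "grip": 1},
    {"offset": [0, 0, -0.12], "yaw": 0, "grip": 1},
    {"offset": [0, 0, -0.175], "yaw": 0, "grip": 1},
    {"offset": [0, 0, -0.175], "yaw": 0, "grip": 1},
    {"offset": [0, 0, -0.175], "yaw": 0, "grip": 1},
    {"offset": [0, 0, -0.175], "yaw": 0, "grip": 1},
    {"offset": [0, 0, -0.175], "yaw": 0, "grip": 1},
  ],
)

```text
time: 7.4
position: [0.5105, -0.1777, 0.2076]
tool_rot: [0.613, 0.79, -0.0, -0.001]
contact_force: [0.6, 0.3, -0.9]
grip_width: 0.0172
grip_force: 41.0
```

apply_moves(
  increments=[
    {"offset": [0, 0, 0.06], "yaw": 0, "grip": 1},
    {"offset": [0, 0, 0.11], "yaw": 0, "grip": 1},
    {"offset": [0, 0, 0.15], "yaw": 0, "grip": 1},
    {"offset": [0, 0, 0.175], "yaw": 0, "grip": 1},
    {"offset": [0, 0, 0.175], "yaw": 0, "grip": 1},
    {"offset": [0, 0, 0.175], "yaw": 0, "grip": 1},
    {"offset": [0, 0, 0.175], "yaw": 0, "grip": 1},
    {"offset": [0, 0, 0.175], "yaw": 0, "grip": 1},
  ],
)

```text
time: 8.2
position: [0.5115, -0.1782, 0.1392]
tool_rot: [0.613, 0.79, -0.0, -0.0]
contact_force: [0.4, 0.6, -1.8]
grip_width: 0.0172
grip_force: 41.3
```

```bash
python3 d.py s2.png
```

```text
8.2 [ 0.51145986 -0.17817204  0.13924398]
brush_bar 3 [ 0.5504 -0.0208  0.0689]
cup 2 [ 0.5092 -0.1737  0.    ]
```

apply_moves(
  increments=[
    {"offset": [0, 0, -0.08], "yaw": 0, "grip": 1},
    {"offset": [0, 0, -0.16], "yaw": 0, "grip": 1},
    {"offset": [0, 0, -0.24], "yaw": 0, "grip": 1},
    {"offset": [0, 0, -0.32], "yaw": 0, "grip": 1},
    {"offset": [0, 0, -0.4], "yaw": 0, "grip": 1},
    {"offset": [0, 0, -0.48], "yaw": 0, "grip": 1},
    {"offset": [0, 0, -0.54], "yaw": 0, "grip": 1},
    {"offset": [0, 0, -0.54], "yaw": 0.05, "grip": 1},
    {"offset": [0, 0, -0.54], "yaw": 0.1, "grip": 1},
    {"offset": [0, 0, -0.54], "yaw": 0.14, "grip": 1},
  ],
)

```text
time: 9.8
position: [0.5116, -0.1782, 0.3557]
tool_rot: [0.772, 0.635, 0.0, 0.0]
contact_force: [-0.2, -0.1, -1.2]
grip_width: 0.017
grip_force: 41.3
```

apply_moves(
  increments=[
    {"offset": [0, 0, 0], "yaw": 0.03, "grip": 1},
    {"offset": [0, 0, 0], "yaw": 0.049, "grip": 1},
    {"offset": [0, 0, 0], "yaw": 0.049, "grip": 1},
    {"offset": [0, 0, 0], "yaw": 0.049, "grip": 1},
    {"offset": [0, 0, 0], "yaw": 0.049, "grip": 1},
  ],
)

```text
time: 10.3
position: [0.5115, -0.1782, 0.3553]
tool_rot: [0.817, 0.577, -0.0, -0.0]
contact_force: [0.4, -1.2, -1.7]
grip_width: 0.0172
grip_force: 41.3
```

```bash
python3 c.py; cat >> h.py <<'E'
def go(tx,ty,tz=None):
    from scipy.spatial.transform import Rotation as Q
    s=observe(); R=Q.from_quat(s['tool_rot']).as_matrix(); p=np.array(s['position']); t=np.array([tx,ty,p[2] if tz is None else tz])
    print('pos',p,'toolY deg',np.degrees(np.arctan2(R[1,1],R[0,1])),'shares',np.round(R.T@(t-p)/.4,4))
E
python3 -c "
from h import *
a=np.radians(-19.6);u=np.array([np.cos(a),np.sin(a)])
go(*(np.array([.5548,.1855])+.065*u))"
```

```text
10.3 [ 0.51148117 -0.17818571  0.35529057] [ 8.16999923e-01  5.76637777e-01 -1.17564671e-05 -2.48627163e-05]
scene cup rim circle ((0.5090941190719604, -0.17568926513195038), 0.043651215732097626)
scene scraper 1022 [0.5214 0.2007] [0.111 0.02 ] 71.1 z [0.1682 0.1722 0.1738]
scene [(array([246.9,  21.1]), 0.7)]
side cup rim circle ((0.5072150826454163, -0.17747558653354645), 0.04349936544895172)
side scraper 256 [0.5185 0.1999] [0.1117 0.018 ] 70.42 z [0.1687 0.1727 0.1745]
side [(array([353. , 152.1]), 0.76)]
wrist cup rim circle ((0.509734034538269, -0.1758236140012741), 0.04183785244822502)
wrist [(array([331.2, 324.9]), 0.76)]
[ 0.51140394 -0.178296    0.37204942]
rack [ 0.43645008  0.22835313 -0.3490914 ] 0.002479043209041551 ends [-0.01568886  0.26771414] center [0.55486213 0.18525124]
pos [ 0.51150578 -0.1781965   0.35533161] toolY deg -19.608388190630208 shares [ 0.8929 -0.0407  0.    ]
```

View pics/w1.png

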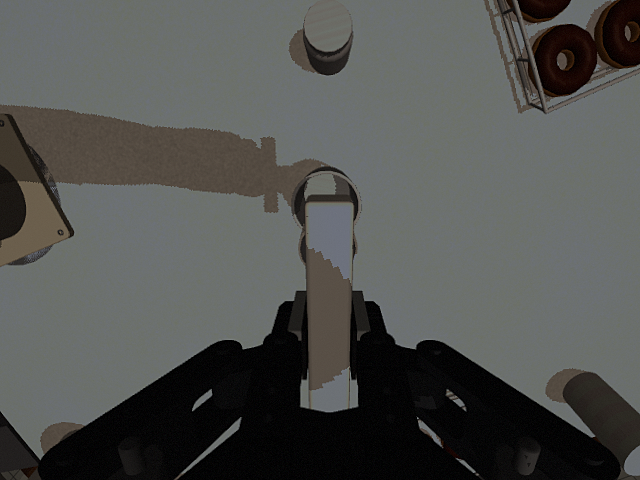

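The brush is held upright with its bar centred at (330,305) in line with the tool, and the cup is still standing at (328,205). I'll travel towards the rack and look again.

apply_moves(
  increments=[
    {"offset": [0.1, 0, 0], "yaw": 0, "grip": 1},
    {"offset": [0.2, -0.01, 0], "yaw": 0, "grip": 1},
    {"offset": [0.3, -0.02, 0], "yaw": 0, "grip": 1},
    {"offset": [0.4, -0.03, 0], "yaw": 0, "grip": 1},
    {"offset": [0.5, -0.04, 0], "yaw": 0, "grip": 1},
    {"offset": [0.56, -0.04, 0], "yaw": 0, "grip": 1},
    {"offset": [0.6, -0.04, 0], "yaw": 0, "grip": 1},
    {"offset": [0.6, -0.04, 0], "yaw": 0, "grip": 1},
    {"offset": [0.6, -0.04, 0], "yaw": 0, "grip": 1},
    {"offset": [0.6, -0.04, 0], "yaw": 0, "grip": 1},
  ],
)

```text
time: 11.6
position: [0.5768, 0.0522, 0.3553]
tool_rot: [0.818, 0.576, -0.0, 0.0]
contact_force: [0.2, 0.3, -1.1]
grip_width: 0.0172
grip_force: 41.3
```

```bash
cat > e.py <<'E'
from h import *
from scipy.optimize import least_squares
P={n:read_camera(n) for n in('scene','side','wrist')}
save(P['wrist'],'w2.png')
for ns in(('wrist',),('scene',),('side',),('wrist','scene','side')):
    q=np.vstack([cloud(P[n],P[n]['depth']>0) for n in ns])
    q=q[(abs(q[:,0]-.555)<.2)&(abs(q[:,1]-.19)<.13)&(q[:,2]>.148)&(q[:,2]<.158)]
    def f(v):
        c,s_=np.cos(v[1]),np.sin(v[1]); d=q[:,:2]-[.555,.1855]; return abs(-s_*d[:,0]+c*d[:,1]-v[0])-.034
    for _ in(0,1):
        r=least_squares(f,[0,-.345],loss='soft_l1',f_scale=.002); q=q[abs(f(r.x))<.006]
    v=r.x;c,s_=np.cos(v[1]),np.sin(v[1]);x=(q[:,:2]-[.555,.1855])@[c,s_]
    print(ns,len(q),'yoff %.4f yaw %.2f'%(v[0],np.degrees(v[1])),'sd',f(v).std(),'ends',np.percentile(x,[.3,99.7]),'topz',np.percentile(q[:,2],90))
q=cloud(P['wrist'],P['wrist']['depth']>0); t=observe()['position']
k=(abs(q[:,0]-t[0])<.07)&(abs(q[:,1]-t[1])<.08)&(abs(q[:,2]-t[2]-.028)<.004)
print('bar top',k.sum(),cv2.minAreaRect(q[k][:,:2].astype(np.float32)),np.median(q[k][:,2]))
r=[(P[n],place_of(P[n],'brush_bar')) for n in P]; r=[(p,x[0]['location']) for p,x in r if x and x[0]['p']>.5]; print(len(r),tri(r) if len(r)>1 else '')
a=np.radians(-19.7);u=np.array([np.cos(a),np.sin(a)]);go(*(np.array([.5550,.1855])+.065*u))
E
python3 e.py
```

```text
('wrist',) 4595 yoff -0.0005 yaw -20.32 sd 0.002333119477275078 ends [-0.13857111  0.13754552] topz 0.1551251020839258
('scene',) 2173 yoff 0.0009 yaw -20.17 sd 0.0020279939345238668 ends [-0.14093529  0.14246065] topz 0.15558484364396452
('side',) 900 yoff -0.0034 yaw -20.23 sd 0.002082811684794458 ends [-0.14554735  0.14015491] topz 0.15574505281749207
('wrist', 'scene', 'side') 7619 yoff -0.0004 yaw -20.18 sd 0.0024606870935691438 ends [-0.14184403  0.1411711 ] topz 0.15530374465837593
bar top 9992 ((0.5805355310440063, 0.061436623334884644), (0.09415220469236374, 0.04278440773487091), 86.02291870117188) 0.38117442663842005
3 [0.57484729 0.0505168  0.37244364]
pos [0.57694167 0.05265441 0.35537157] toolY deg -19.674571471133 shares [ 0.2942 -0.001  -0.    ]
```

View pics/w2.png

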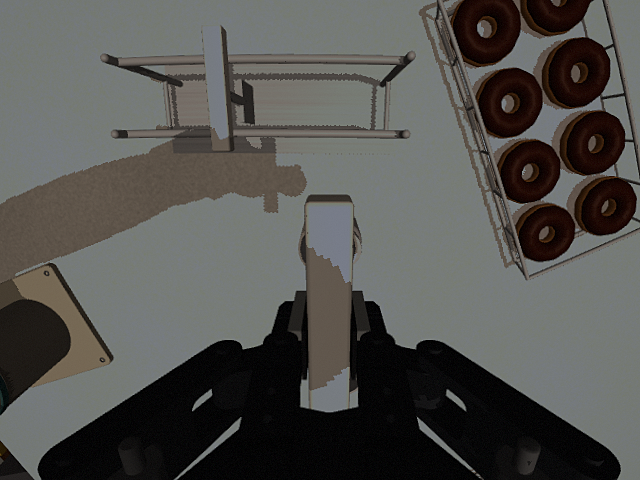

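The wrist view shows the rails at rows ~57 and ~132 (columns 112–412), the scraper at column ~218 and the held bar at column 330. It is aimed to the right of the scraper, clear of it and of the end stops. I'll move over the rack and down most of the way.

apply_moves(
  increments=[
    {"offset": [0.08, 0, 0], "yaw": 0.003, "grip": 1},
    {"offset": [0.16, 0, 0], "yaw": 0.003, "grip": 1},
    {"offset": [0.24, 0, 0], "yaw": 0.003, "grip": 1},
    {"offset": [0.292, 0, 0], "yaw": 0.003, "grip": 1},
    {"offset": [0.292, 0, 0], "yaw": 0.003, "grip": 1},
    {"offset": [0.292, 0, 0], "yaw": 0.003, "grip": 1},
    {"offset": [0.292, 0, 0], "yaw": 0.003, "grip": 1},
    {"offset": [0.292, 0, 0], "yaw": 0.003, "grip": 1},
  ],
)

```text
time: 12.7
position: [0.616, 0.1623, 0.3555]
tool_rot: [0.82, 0.572, -0.0, 0.0]
contact_force: [0.4, 0.1, -1.3]
grip_width: 0.0171
grip_force: 41.3
```

apply_moves(
  increments=[
    {"offset": [0, 0, 0.06], "yaw": 0, "grip": 1},
    {"offset": [0, 0, 0.12], "yaw": 0, "grip": 1},
    {"offset": [0, 0, 0.18], "yaw": 0, "grip": 1},
    {"offset": [0, 0, 0.24], "yaw": 0, "grip": 1},
    {"offset": [0, 0, 0.3], "yaw": 0, "grip": 1},
    {"offset": [0, 0, 0.36], "yaw": 0, "grip": 1},
    {"offset": [0, 0, 0.42], "yaw": 0, "grip": 1},
    {"offset": [0, 0, 0.46], "yaw": 0, "grip": 1},
    {"offset": [0, 0, 0.46], "yaw": 0, "grip": 1},
    {"offset": [0, 0, 0.46], "yaw": 0, "grip": 1},
  ],
)

```text
time: 13.7
position: [0.6162, 0.1627, 0.1717]
tool_rot: [0.82, 0.572, -0.0, 0.0]
contact_force: [0.7, 0.3, -1.6]
grip_width: 0.0173
grip_force: 41.3
```

```bash
cat > g.py <<'E'
from h import *
import sys
P={n:read_camera(n) for n in('scene','side','wrist')}
im=np.hstack([P['scene']['frame'][180:480,280:580],cv2.resize(P['wrist']['frame'],(400,300))]); cv2.imwrite('pics/'+sys.argv[1],im[:,:,::-1])
r=[(P[n],place_of(P[n],'brush_bar')) for n in P]; print([(np.round(x[0]['location']),round(x[0]['p'],2)) for p,x in r if x])
r=[(p,x[0]['location']) for p,x in r if x and x[0]['p']>.5]
if len(r)>1:
    b=tri(r); a=np.radians(-20.2); d=b[:2]-[.555,.1853]; print('bar',b,'rack x,y',d@[np.cos(a),np.sin(a)],d@[-np.sin(a),np.cos(a)])
q=cloud(P['scene'],P['scene']['depth']>0)
for nm,lo in(('scraper',(.52,.2)),('brush',(.616,.163))):
    k=(abs(q[:,0]-lo[0])<.05)&(abs(q[:,1]-lo[1])<.07)&(q[:,2]>.167)&(q[:,2]<.178); print(nm,k.sum(),cv2.minAreaRect(q[k][:,:2].astype(np.float32)) if k.sum()>9 else '')
k=(q[:,2]>.106)&(q[:,2]<.114)&(abs(q[:,0]-.51)<.07)&(abs(q[:,1]+.18)<.08);print('cup',cv2.minEnclosingCircle(q[k][:,:2].astype(np.float32)))
s=observe();print(s['time'],s['position'],s['contact_force'],s['grip_force'])
E
python3 g.py r1.png
```

```text
[(array([379., 273.]), 0.88), (array([292., 157.]), 0.81), (array([330., 324.]), 0.8)]
bar [0.61513428 0.16431883 0.19090875] rack x,y 0.06368036035614863 0.0010735813322430843
scraper 927 ((0.5227793455123901, 0.20498690009117126), (0.10272911936044693, 0.020098989829421043), 70.8858413696289)
brush 23 ((0.6289429664611816, 0.1665523201227188), (0.006775394082069397, 0.014874530956149101), 70.52752685546875)
cup ((0.5099824666976929, -0.17600134015083313), 0.04322725906968117)
14.0 [0.6169971  0.16332002 0.17256801] [-0.18604721  0.58320722 -1.70731478] 41.33114397525787
```

View pics/r1.png

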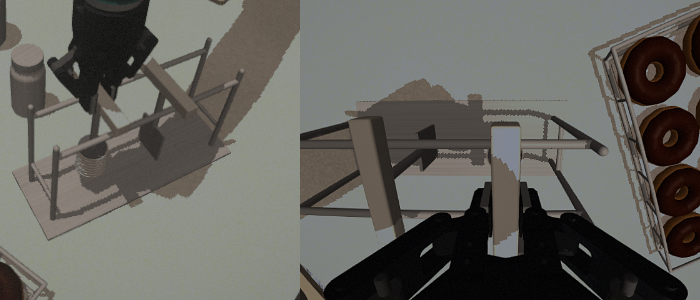

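The scene crop shows the head hanging between the rails at (92,160), and the wrist crop shows the bar spanning the rails at (505,190), with the scraper clear on the left. Last bit down.

apply_moves(
  increments=[
    {"offset": [0, 0, 0.02], "yaw": 0, "grip": 1},
    {"offset": [0, 0, 0.04], "yaw": 0, "grip": 1},
    {"offset": [0, 0, 0.052], "yaw": 0, "grip": 1},
    {"offset": [0, 0, 0.058], "yaw": 0, "grip": 1},
    {"offset": [0, 0, 0.062], "yaw": 0, "grip": 1},
    {"offset": [0, 0, 0.065], "yaw": 0, "grip": 1},
    {"offset": [0, 0, 0.065], "yaw": 0, "grip": 1},
    {"offset": [0, 0, 0.065], "yaw": 0, "grip": 1},
  ],
)

```text
time: 14.8
position: [0.6154, 0.1631, 0.1466]
tool_rot: [0.82, 0.572, -0.001, -0.0]
contact_force: [-5.3, -0.5, 6.1]
grip_width: 0.0172
grip_force: 42.4
```

apply_moves(
  increments=[
    {"offset": [0, 0, 0], "yaw": 0, "grip": 1},
    {"offset": [0, 0, 0], "yaw": 0, "grip": 1},
    {"offset": [0, 0, 0], "yaw": 0, "grip": 1},
  ],
)

```text
time: 15.1
position: [0.6154, 0.1631, 0.1466]
tool_rot: [0.82, 0.573, -0.001, -0.0]
contact_force: [-4.8, -0.5, 7.1]
grip_width: 0.0175
grip_force: 42.4
```

```bash
python3 g.py r2.png
```

```text
[(array([376., 288.]), 0.9), (array([292., 167.]), 0.67), (array([329., 325.]), 0.56)]
bar [0.61490669 0.16484732 0.16558146] rack x,y 0.06328428374376607 0.0014909710193485373
scraper 840 ((0.5245031714439392, 0.2097131609916687), (0.09217497706413269, 0.01947234570980072), 70.4872055053711)
brush 843 ((0.6179982423782349, 0.16509759426116943), (0.10719835758209229, 0.042899440973997116), 84.31119537353516)
cup ((0.5099549889564514, -0.17674607038497925), 0.04310514032840729)
15.4 [0.61534416 0.16316852 0.14661762] [-4.26752142 -0.22445496  6.23467297] 42.388819456100464
```

View pics/r2.png

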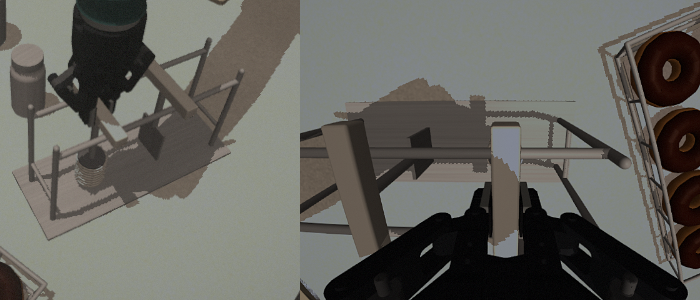

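The bar rests on both rails (bar height ~0.165, centred within ~1.5 mm), with the scraper clear. Releasing and retreating straight up.

apply_moves(
  increments=[
    {"offset": [0, 0, -0.002], "yaw": 0, "grip": 1},
    {"offset": [0, 0, -0.002], "yaw": 0, "grip": 0.3},
    {"offset": [0, 0, -0.002], "yaw": 0, "grip": 0},
    {"offset": [0, 0, -0.002], "yaw": 0, "grip": 0},
    {"offset": [0, 0, -0.002], "yaw": 0, "grip": 0},
    {"offset": [0, 0, -0.002], "yaw": 0, "grip": 0},
    {"offset": [0, 0, -0.002], "yaw": 0, "grip": 0},
  ],
)

```text
time: 16.1
position: [0.6163, 0.1633, 0.146]
tool_rot: [0.82, 0.572, -0.0, 0.0]
contact_force: [0.1, 0.1, 0.7]
grip_width: 0.0426
grip_force: 0.0
```

apply_moves(
  increments=[
    {"offset": [0, 0, -0.03], "yaw": 0, "grip": 0},
    {"offset": [0, 0, -0.08], "yaw": 0, "grip": 0},
    {"offset": [0, 0, -0.15], "yaw": 0, "grip": 0},
    {"offset": [0, 0, -0.25], "yaw": 0, "grip": 0},
    {"offset": [-0.05, 0, -0.35], "yaw": 0, "grip": 0},
    {"offset": [-0.15, 0, -0.4], "yaw": 0, "grip": 0},
    {"offset": [-0.2, 0, -0.4], "yaw": 0, "grip": 0},
    {"offset": [-0.2, 0, -0.4], "yaw": 0, "grip": 0},
    {"offset": [-0.2, 0, -0.4], "yaw": 0, "grip": 0},
    {"offset": [-0.2, 0, -0.4], "yaw": 0, "grip": 0},
  ],
)

```text
time: 17.1
position: [0.5886, 0.0888, 0.3058]
tool_rot: [0.82, 0.573, -0.0, -0.0]
contact_force: [0.7, 1.0, 1.1]
grip_width: 0.0431
grip_force: 0.0
```

```bash
python3 g.py r3.png
```

```text
[(array([377., 288.]), 0.67), (array([294., 168.]), 0.8), (array([331., 134.]), 0.84)]
bar [0.61633429 0.16411135 0.16489279] rack x,y 0.06487820896076453 0.0012932224660751161
scraper 1019 ((0.5214158892631531, 0.20079028606414795), (0.10959301143884659, 0.01972374878823757), 70.75936126708984)
brush 1128 ((0.6174896359443665, 0.16489404439926147), (0.1099298968911171, 0.01916239596903324), 69.52132415771484)
cup ((0.5099287629127502, -0.1771007776260376), 0.04341644421219826)
17.4 [0.58866151 0.08866683 0.30565756] [-0.38948722 -0.28029437  0.24716245] 0.0
```

View pics/r3.png

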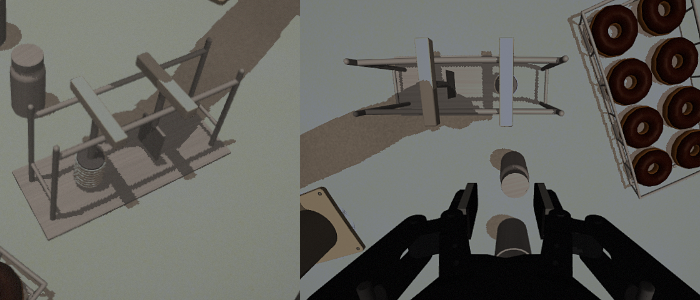

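The brush hangs square across both rails (wrist crop (506,82)), beside the scraper at (428,82). The cup and shaker are standing where they were.

```bash
python3 -c "
from bench import *
print(close_job())"
```

```text
the job is handed in; nothing more can be done
None
```

I scrubbed the cup with two full strokes and hung the brush square across both rails, about 1 mm off centre and clear of the scraper. The cup, scraper and shaker are where they started, and I handed the job in at about 17.4 s; no verdict came back.

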